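Find the free cell of a shuttered sample block by touch and store a bottle in it

TASK

Put the tall capped sample bottle away in the shuttered storage block. Five of its six slanted cells already hold a short jar under the closed shutter and one is free: feel gently which shutter gives way all the way, then lower the bottle (do not force or drop it) along the slant into that cell until it stands on the cell's floor, let go, and leave the flask, the wide jar and the beaker where they stand.

Things in the scene. Friction and masses are not known exactly. Their poses are not given: they have to be found in the camera images.
- block: White plastic storage block fixed to the bench, 100 mm high, level top, 2 x 3 slanted cells closed by shutters (see cell0 to cell3). Origin at bench level below the centre of the grid of mouths; z up, -x is its front, towards the robot; it reaches from x = -85 to +142 mm, y = -105 to +105 mm. Walls between cells 6 to 8 mm. Cells in a row are 68 mm apart, rows 78.5 mm.
- cell0 (a point): Centre of the mouth of cell 0 (front row, block's -y side) on the block's top; axes as the block's. From the mouth every cell goes down and back 30 degrees from vertical, along (0.5, 0, -0.866) in block axes; so a stored bottle leans towards the block's -x. Cells are 62 x 62 mm square to the slant; the floor is square to it too, 85 mm down the slant from the mouth's centre.
- cell1 (a point): Centre of the mouth of cell 1 (front row, middle). Each mouth is closed, about flush, by a plain metal shutter 66 mm (x) by 59 mm, 3 mm thick, hinged along y 32 mm in front (-x) of the mouth's centre; its free edge at +x swings down into the cell, up to 60 degrees, where it lies along the cell's front wall. It springs shut when let go.
- cell2 (a point): Centre of the mouth of cell 2 (front row, +y side). All shutters look alike and give way to less than 2 N near the free edge. In the free cell the shutter swings right down; over a stored short jar its free edge stops after about 8 mm, then yields only as far as the jar's springy floor.
- cell3 (a point): Centre of the mouth of cell 3 (back row, -y side). A bottle lowered along the slant pushes the shutter open itself (up to about 5 N) and the shutter stays folded down in front of it.
- cell4 (a point): Centre of the mouth of cell 4 (back row, middle). Every cell's floor is a springy rubber-backed plate: it gives about 1 mm per 2.5 N along the slant, 8 mm at most.
- cell5 (a point): Centre of the mouth of cell 5 (back row, +y side).
- bottle_center (a point): Centre (75 mm above its foot) of the tall brown glass bottle to be stored: 150 mm tall, body 48 mm across up to 94 mm, shoulder, then a straight black cap 38 mm across from 106 to 150 mm above the foot; 0.17 to 0.29 kg; z axis from foot to cap. It starts upright on the bench. Stored, it sticks 65 mm out of the cell, the cap wholly outside.
- bottle_foot (a point): Centre of the underside of that bottle.
- flask_center (a point): Bystander: conical glass flask, 72 mm across the foot, 98 mm tall; point half-way up.
- jar_center (a point): Bystander: wide short brown jar with black lid, 66 mm across, 70 mm tall; point half-way up.
- beaker: Bystander: glass beaker 72 mm across, 90 mm tall; origin at its foot.
Not all that is in view belongs to the job. What is shaped like the part that bears bottle_center but green or yellow is not meant.

How it is judged (in metres and radians):
At the end, for the whole second after the job is handed in: The bottle stands foot down in the free cell: foot centre inside the block and under 38 mm above the bench (26 when home), leaning 17 to 43 degrees, at rest, released. Flask, wide jar and beaker are within 30 mm of their starts (z of bottle_foot in the frame of block below 0.038 m and x of bottle_foot in the frame of block between -0.025 and 0.11 m and y of bottle_foot in the frame of block between -0.1 and 0.1 m and angle between bottle_center's own z axis and vertical between 0.3 and 0.75 rad and linear speed of bottle below 0.02 m/s and distance of each of flask_center, jar_center, beaker from where it was at the start of the episode below 0.03 m); the robot touches nothing.
It fails at once if the fingers press on the block or its shutters with more than 90 N (contact force between the fingers and block above 90 N).
It fails at once if the bottle is forced against the block or its shutters with more than 90 N (contact force between bottle and block above 90 N).
It fails at once if the bottle is dropped into the cell (falls faster than 0.5 m/s, not held, below the height of the block's top) (linear speed of bottle above 0.5 m/s and height (world z) of bottle_foot below 0.11 m and contact force between the fingers and bottle below 0.5 N).
It fails at once if flask, wide jar or beaker knocked over (angle between any of flask_center, jar_center, beaker's own z axis and vertical above 0.5 rad).
It also fails if it takes over 64 s, if anything falls off the work surface, if the arm or the gripper's body presses on something with over 40 N, if the wrist force passes 120 N, or if a joint passes its speed limit or range.

ROBOT

A 7-joint arm with a two-finger parallel gripper is mounted at the origin on the work surface. World frame = base frame: x ahead of the robot, y to its left, z up, the work surface at z = 0. Lengths are in mm, angles in rad, forces in N, time in s.
With the tool pointing down it reaches from about 400 to 900 mm from the base axis. Payload 5.6 kg.
Tool frame: the origin (TCP) lies midway between the tips of the shut fingers; the grasp point (between the pads) lies 19 mm behind it; x points along the fingers, y is the direction in which the jaws open and shut, and the axes are right-handed (so a half turn about x gives the same grasp; the last joint's range is limited). The gripper opens to 92 mm and grips with 3 to 60 N. Pads are 20 mm wide; open, the fingers measure 128 mm over their backs; the gripper's body (75 mm by 189 mm) begins 69 mm behind the grasp point.
Start: joints at [1.061, 0.468, -0.012, 1.603, 0.006, 1.071, -0.056], TCP at [292.482, -580.485, 214.592] pointing down, gripper open.
Joint ranges: [-2.53, 2.53], [-0.31, 2.02], [-1.57, 1.55], [0.28, 2.44], [-1.29, 4.43], [0.15, 1.84], [-2.92, 2.92]. Speed limits (rad/s): [2.57, 2.57, 3.14, 3.14, 3.14, 3.14, 3.14].

INTERFACE

Orientations are given as a rotation vector (axis times angle).
In Python, from cell import robot, grip, kin, viewer gives the robot as it stands. Calls block until the motion is done:
- robot.movep(position, orientation): joint-space move of the TCP to a pose.
- robot.servo_line(position, feed=150, rotation=None): straight line of the TCP; rotation=None keeps the orientation; feed is the mean speed in mm/s.
- robot.goto_joints(angles): joint-space move.
- grip(opening, newtons=None): opening from 0.0 (shut) to 1.0 (fully open); newtons is the grip in N (None keeps the last); returns when the fingers have stopped.
- robot.hold(seconds).
- kin.ik(position, orientation): joint angles nearest the present ones, or None.
- robot.observe(): the state.
- viewer.read_camera(name): name is "side" or "top"; returns the picture (480x640x3 uint8, red, green, blue); there is no depth.
- viewer.camera_info(name): a dict with "camera_matrix" (3x3 intrinsics, pixels), "R" (3x3) and "t" (3): a world point X has camera coordinates R X + t. Camera axes: x right, y down, z forward; pixel columns grow to the right and rows downward; lengths in mm; the calibration is good to about 2 mm. A picture is of the moment at which its call begins. camera_info takes no time and is no camera call.
A pose or a line that the arm cannot do raises robot.IKError and nothing moves.
- robot.job_done(): hands the job in, once; it reports no verdict.
Trained networks look in the newest picture that a camera, given by its name, has taken for a name from the list of things; names that differ only in an ending like _2 or _b are one class to them, and where a whole thing is asked for, a point or a joint stands for the part that bears it (a point fixed in the world has none). Each returns a list of dicts, best first, with "confidence" (0 to 1); they miss things now and then, are a little off and sometimes report something else, mostly with a low value. They report only what shows in the picture. A call takes as long as a camera call. They do not tell look-alikes from the thing itself.
- viewer.silhouettes(name, camera): "mask" (480x640 bool, what is visible of it).
- viewer.pinpoint(name, camera): "at" ([x, y, z] in mm, in the coordinates of the camera as it stood for that picture, good to about 4 mm: a listed point, or the origin of a listed thing).
The state is a dict: "t": time; "joints": joint angles; "joint_velocities": joint speeds; "joint_torque": joint torques, N m; "tcp_pos": TCP position; "tcp_rot": TCP orientation; "contact_force": force on the tool from outside, world axes, zero at the start; "wrist_torque": the same for the moment, N m; "grip_width": opening from 0.0 (shut) to 1.0 (fully open).
Only numpy, scipy, OpenCV 4.12 (cv2) and the standard library are available. Lean on these libraries where they do the work, as an engineer would, in place of code of your own. Each camera call takes 0.05 s, during which the arm holds its last target.

## Working session

There is one attempt and no reset: what is moved stays moved. The work goes in short steps, each a Python script; the robot and the scene stay as the last script left them, time stands still between calls to the robot, and variables do not carry over. Pictures are saved under pics/ and viewed, and the job is handed in when it is done.

```bash
ls; mkdir -p pics
python3 - <<'E'
from cell import robot, grip, kin, viewer
import cv2
for n in ("side","top"):
    im=viewer.read_camera(n); cv2.imwrite(f"pics/{n}0.png",im[:,:,::-1])
    c=viewer.camera_info(n); print(n,c)
o=robot.observe(); print(o)
E
```

```text
pics
side {'camera_matrix': array([[434.9798777 ,   0.        , 319.30928213],
       [  0.        , 434.9798777 , 238.84925479],
       [  0.        ,   0.        ,   1.        ]]), 'R': array([[-0.96553913, -0.25996321,  0.01238214],
       [-0.20399771,  0.72641669, -0.65628022],
       [ 0.16161413, -0.63619016, -0.75441564]]), 't': array([ 499.35724373,  125.44412253, 1239.56897222])}
top {'camera_matrix': array([[453.62983174,   0.        , 318.92879129],
       [  0.        , 453.62983174, 246.84766459],
       [  0.        ,   0.        ,   1.        ]]), 'R': array([[ 0.06254832, -0.99804034,  0.00178239],
       [-0.97699774, -0.06159417, -0.20416064],
       [ 0.20387034,  0.01102852, -0.97893578]]), 't': array([  14.53557594,  520.86418215, 1111.02997617])}
{'t': 0.1, 'joints': array([ 1.06100152,  0.46829255, -0.01157609,  1.60350174,  0.00598283,
        1.07137486, -0.05631099]), 'joint_velocities': array([-0.00123573, -0.00175664, -0.00045124, -0.00363693,  0.00022351,
        0.00117044, -0.00111381]), 'joint_torque': array([ 1.37228617e-03, -5.21649599e+01, -1.20853973e-02, -2.44366497e+01,
       -5.66745352e-02,  1.40672748e-02,  6.64670324e-05]), 'tcp_pos': array([ 292.22110864, -580.04613838,  213.74566887]), 'tcp_rot': array([ 1.96175448,  0.46785059, -1.96268673]), 'contact_force': array([-0.35184657, -0.05675768,  0.43356829]), 'wrist_torque': array([-0.00806547,  0.0515535 ,  0.00082253]), 'grip_width': 1.0000520308799563}
```

View pics/side0.png

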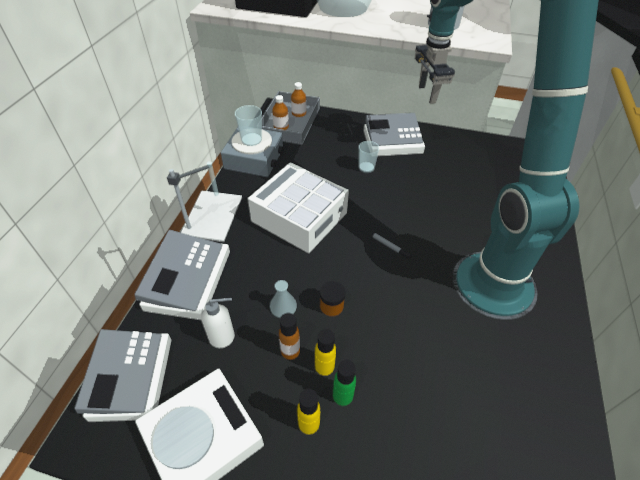

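View pics/top0.png

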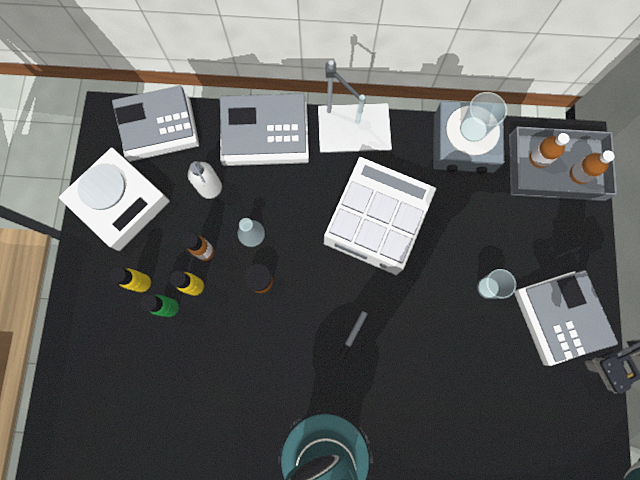

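```bash
cat > h.py <<'E'
from cell import robot, grip, kin, viewer
import numpy as np, cv2
from scipy.spatial.transform import Rotation as Ro
def w(cam,p):
    c=viewer.camera_info(cam); return c["R"].T@(np.array(p)-c["t"])
def pix(cam,X):
    c=viewer.camera_info(cam); v=c["camera_matrix"]@(c["R"]@np.array(X)+c["t"]); return v[:2]/v[2]
def find(n,cams=("side","top")):
    for c in cams:
        for d in viewer.pinpoint(n,c):
            X=w(c,d["at"]); print(n,c,round(d["confidence"],2),X.round(1),pix(c,X).round(0))
E
python3 - <<'E'
from h import *
for n in "block cell0 cell1 cell2 cell3 cell4 cell5 bottle_center bottle_foot flask_center jar_center beaker".split(): find(n)
print(robot.observe()["t"])
E
```

```text
block side 0.45 [501.  350.5  75.8] [288. 334.]
block top 0.68 [583.5 -90.4   2.2] [371. 231.]
block top 0.22 [ 446.8 -405.6   -2.5] [488. 288.]
cell0 side 0.88 [647.1 -40.5 100.8] [281. 205.]
cell0 side 0.87 [556.5 -78.9  98.5] [314. 202.]
cell0 side 0.8 [574.4 -13.4 100.3] [302. 216.]
cell0 side 0.76 [ 621.8 -108.5  100.9] [296. 191.]
cell0 side 0.69 [ 522.2 -140.2  100.4] [330. 190.]
cell0 side 0.65 [ 597.6 -166.9  100.7] [309. 180.]
cell0 top 0.96 [ 600.1 -171.4  102.2] [408. 216.]
cell0 top 0.81 [548.8 -75.9 102.1] [369. 234.]
cell0 top 0.79 [643.9 -40.2 103.6] [357. 196.]
cell0 top 0.75 [571.9 -14.3  96.5] [345. 224.]
cell0 top 0.71 [ 620.7 -103.5   99.8] [381. 207.]
cell0 top 0.56 [ 523.  -142.1  102.5] [396. 246.]
cell0 top 0.56 [ 448.5 -406.9    2.5] [489. 288.]
cell1 side 0.88 [647.1 -40.5 100.8] [281. 205.]
cell1 side 0.87 [556.5 -78.9  98.5] [314. 202.]
cell1 side 0.8 [574.4 -13.4 100.3] [302. 216.]
cell1 side 0.76 [ 621.8 -108.5  100.9] [296. 191.]
cell1 side 0.69 [ 522.2 -140.2  100.4] [330. 190.]
cell1 side 0.65 [ 597.6 -166.9  100.7] [309. 180.]
cell1 top 0.96 [ 600.1
[... 3496 characters left out ...]
402.6 373.6  -1.1] [325. 367.]
bottle_foot top 0.79 [ 4.062e+02  5.091e+02 -2.000e-01] [142. 282.]
bottle_foot top 0.71 [345.7 427.5   1.2] [169. 307.]
bottle_foot top 0.63 [497.3 352.7   1.8] [204. 252.]
bottle_foot top 0.46 [643.5 -42.1 101.8] [357. 197.]
flask_center side 0.92 [557.7 240.7  49.4] [281. 298.]
flask_center top 0.65 [555.9 235.3  48.5] [248. 229.]
flask_center top 0.23 [ 624.6 -103.4   98.1] [381. 206.]
jar_center side 0.95 [432.8 197.5  35.7] [331. 298.]
jar_center side 0.72 [585.2 -87.9  -2.3] [306. 221.]
jar_center top 0.57 [427.4 196.9  33.7] [259. 280.]
beaker side 0.62 [ 447.6 -403.8   -1.7] [367. 167.]
beaker top 0.85 [ 4.476e+02 -4.012e+02  2.000e-01] [487. 288.]
1.3
```

Four bottle-shaped candidates show in the side picture: brown at (288,334), yellow at (325,352) and (310,412), and green at (344,380). Only the brown one with the black cap fits. I'll confirm it in a crop, then fit the block pose.

```bash
cat > plan.py <<'E'
from h import *
# measured cell mouths (mean of cams), order cell0..5
M=np.array([[522.6,-141.2],[552.6,-77.4],[573.2,-13.9],[598.8,-169.1],[621.2,-106],[645.5,-40.3]])
G=np.array([[x,y] for x in(-39.25,39.25) for y in(-68,0,68)])
a=G-G.mean(0); b=M-M.mean(0)
yaw=np.arctan2((a[:,0]*b[:,1]-a[:,1]*b[:,0]).sum(),(a*b).sum())
Rb=Ro.from_euler('z',yaw).as_matrix(); O=np.append(M.mean(0),0.)
def bw(p): return O+Rb@np.array(p,float)
cells=[[g[0],g[1],100.] for g in G]
def tool(xdir,ydir):
    x=np.array(xdir,float); x/=np.linalg.norm(x); y=np.array(ydir,float); y-=x*(x@y); y/=np.linalg.norm(y)
    return Ro.from_matrix(np.c_[x,y,np.cross(x,y)]).as_rotvec()
E
python3 - <<'E'
from plan import *
print(np.degrees(yaw),O,(M-np.array([bw(c)[:2] for c in cells])).round(1).tolist())
im=cv2.imread("pics/side0.png"); cv2.imwrite("pics/crop0.png",cv2.resize(im[270:450,220:400],None,fx=3.3,fy=3.3,interpolation=cv2.INTER_CUBIC))
print(Ro.from_rotvec(robot.observe()['tcp_rot']).as_matrix().round(2))
for s in(1,-1):
    ry=s*Rb[:,1]
    for k in (0,2,3,5):
        c=np.array(cells[k])
        r=tool([0,0,-1],ry); q=kin.ik(bw(c+[18,0,20]),r)
        ax=np.array([.5,0,-.866]); r2=tool(Rb@ax,ry)
        q2=kin.ik(bw(c-ax*110),r2); q3=kin.ik(bw(c-ax*24),r2); q4=kin.ik(bw(c-ax*210),r2)
        print(s,k,[None if z is None else z.round(2).tolist() for z in(q,q2,q3,q4)])
B=[498,352.7]
for ang in range(-90,90,30):
    r=tool([0,0,-1],[np.cos(np.radians(ang)),np.sin(np.radians(ang)),0])
    print(ang,[None if z is None else z.round(2).tolist() for z in(kin.ik(B+[h],r) for h in(110,220,290))])
E
```

```text
-20.834881452729203 [585.65       -91.31666667   0.        ] [[-2.2, -0.3], [3.6, -0.0], [0.0, -0.1], [0.7, -0.3], [-1.1, -0.7], [-1.0, 1.4]]
[[-0.    0.45 -0.89]
 [-0.   -0.89 -0.45]
 [-1.   -0.    0.  ]]
1 0 [[0.67, 0.52, -0.59, 1.87, 0.37, 0.86, 1.1], [0.71, 0.04, -0.61, 2.36, 0.58, 0.29, 0.79], [0.28, 0.25, -0.18, 2.35, 1.39, 0.16, -0.01], [0.61, -0.25, -0.47, 2.34, 0.01, 0.51, 1.33]]
1 2 [[0.49, 0.59, -0.68, 1.8, 0.46, 0.92, 0.81], [0.68, 0.23, -1.01, 2.25, 1.05, 0.58, 0.08], [0.3, 0.36, -0.57, 2.24, 1.35, 0.47, -0.2], [0.62, -0.13, -0.87, 2.23, 0.36, 0.6, 0.68]]
1 3 [[0.64, 0.64, -0.58, 1.67, 0.41, 0.95, 1.11], [0.65, 0.19, -0.55, 2.2, 0.7, 0.33, 0.73], [0.51, 0.38, -0.4, 2.17, 1.22, 0.25, 0.24], [0.57, -0.07, -0.43, 2.21, 0.19, 0.49, 1.2]]
1 5 [[0.48, 0.7, -0.67, 1.6, 0.5, 1.01, 0.86], [0.43, 0.28, -0.66, 2.12, 0.97, 0.53, 0.24], [0.32, 0.46, -0.51, 2.08, 1.26, 0.47, -0.01], [0.5, 0.05, -0.72, 2.11, 0.56, 0.62, 0.59]]
-1 0 [[0.24, 0.44, -0.05, 1.9, 0.03, 0.81, -1.75], [0.98, 0.07, -0.89, 2.34, 0.65, 0.3, -2.41], None, [0.94, -0.28, -0.72, 2.33, -0.2, 0.52, -1.59]]
-1 2 [[0.08,
[... 707 characters left out ...]
5, 0.65, -0.72, 1.75, 0.52, 0.94, -2.13], [-0.06, 0.55, -0.85, 1.66, 0.45, 1.14, -2.08], [-0.01, 0.51, -0.93, 1.58, 0.42, 1.27, -2.05]]
-30 [[-0.06, 0.71, -0.86, 1.74, 0.63, 0.99, -1.69], [0.03, 0.62, -1.01, 1.65, 0.56, 1.19, -1.64], [0.01, 0.52, -0.96, 1.58, 0.44, 1.28, -1.55]]
0 [[0.08, 0.87, -1.14, 1.74, 0.87, 1.14, -1.33], [0.01, 0.61, -0.98, 1.65, 0.54, 1.18, -1.1], [0.02, 0.53, -0.99, 1.57, 0.46, 1.29, -1.04]]
30 [[0.08, 0.86, -1.13, 1.74, 0.86, 1.13, -0.8], [0.02, 0.62, -1.0, 1.65, 0.55, 1.18, -0.58], [0.03, 0.54, -1.01, 1.57, 0.47, 1.29, -0.52]]
60 [[0.07, 0.85, -1.11, 1.74, 0.85, 1.12, -0.27], [0.03, 0.62, -1.02, 1.65, 0.56, 1.19, -0.07], [0.04, 0.55, -1.03, 1.57, 0.49, 1.3, -0.01]]
```

View pics/crop0.png

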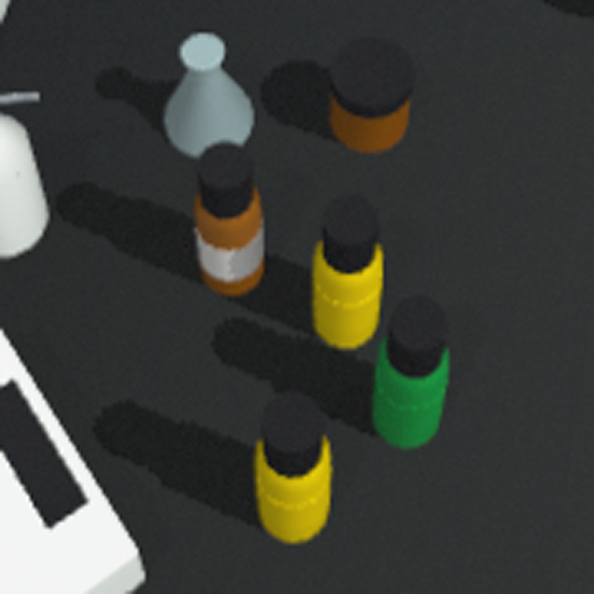

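The crop confirms it: the brown bottle with a black cap at side (288,334), world about (498,353), and the flask is the nearest bystander. The block fit agrees with the cell detections to within 4 mm. Next I'll probe the shutters.

```bash
cat >> plan.py <<'E'
def probe(k, r, zmax=16):
    c=np.array(cells[k]); p=lambda z: bw([c[0]+19,c[1],z])
    robot.servo_line(p(114),feed=120,rotation=r); robot.hold(0.15)
    f0=robot.observe()["contact_force"]; L=[]
    for z in (104,100,97,94,91,88,85):
        robot.servo_line(p(z),feed=40); o=robot.observe(); f=o["contact_force"]-f0
        L.append((z,round(float(o["tcp_pos"][2]),1),f.round(1).tolist()))
        if np.linalg.norm(f)>7: break
    print(k,L,"t",round(o["t"],1),flush=True)
    blocked=np.linalg.norm(f)>7
    robot.servo_line(p(114),feed=100)
    return not blocked
E
python3 - <<'E'
from plan import *
grip(0.0,10)
r=tool([0,0,-1],Rb[:,1])
c=np.array(cells[3])
robot.movep(bw([c[0]+19,c[1],170]),r); print(robot.observe()["t"])
for k in (3,):
    print(k,probe(k,r))
E
```

```text
4.525
3 [(104, 103.6, [-0.1, 1.0, -0.4]), (100, 99.7, [1.5, -0.1, -0.1]), (97, 96.8, [-0.0, -0.1, 0.3]), (94, 93.8, [-0.2, 0.4, 0.4]), (91, 91.7, [-1.7, -0.3, 4.0]), (88, 90.8, [-6.8, 0.7, 17.6])] t 6.9
3 False
```

Cell 3 is blocked: it stops after about 8 mm and the force climbs. On to the next cells.

```bash
sed -i 's/(104,100,97,94,91,88,85)/(103,94,91.5,89.5,87,84)/' plan.py
python3 - <<'E'
from plan import *
r=tool([0,0,-1],Rb[:,1])
for k in (0,1,4,5,2):
    if probe(k,r): print("FREE",k); break
robot.servo_line(robot.observe()["tcp_pos"]*[1,1,0]+[0,0,170])
print(robot.observe()["t"])
E
```

```text
0 [(103, 102.6, [-0.1, 0.2, 0.1]), (94, 93.7, [-0.8, 0.2, 0.4]), (91.5, 91.9, [0.0, 0.5, 4.5]), (89.5, 91.0, [-4.2, 2.1, 14.1])] t 9.6
1 [(103, 102.6, [-0.5, 0.2, -0.2]), (94, 93.7, [0.9, -0.3, 0.4]), (91.5, 91.4, [-0.2, -0.6, -0.1]), (89.5, 89.4, [-0.5, 0.2, -0.6]), (87, 86.8, [-0.2, 0.2, 0.4]), (84, 83.8, [-0.9, 0.4, -0.4])] t 12.7
FREE 1
13.6333
```

Cell 1 gives way freely: 16 mm with no rise in force. Now the bottle.

Run:
```python
from plan import *
for c in("side","top"):
    viewer.read_camera(c)
for n in("bottle_center","bottle_foot"): find(n)
r=tool([0,0,-1],Rb[:,1])
B=[498,352.5]
robot.servo_line(robot.observe()["tcp_pos"]*[1,1,0]+[0,0,230],feed=200)
robot.movep(B+[250],r); grip(1.0,10); 
robot.servo_line(B+[180],feed=120)
for c in("side","top"):
    cv2.imwrite(f"pics/{c}1.png",cv2.resize(viewer.read_camera(c)[:,:,::-1][(200 if c=="side" else 170):(440 if c=="side" else 330),(180 if c=="side" else 100):(420 if c=="side" else 300)],None,fx=2.4,fy=2.4))
print(robot.observe()["t"],robot.observe()["joints"].round(2))
```

```text
bottle_center side 0.94 [404.7 513.9  77.5] [308. 412.]
bottle_center side 0.7 [498.6 352.4  73.6] [289. 336.]
bottle_center side 0.69 [347.6 427.1  81.5] [344. 380.]
bottle_center side 0.61 [404.  371.5  75.7] [325. 352.]
bottle_center side 0.28 [ 621.5 -106.   101.2] [296. 192.]
bottle_center top 0.86 [495.4 350.5  75.9] [198. 247.]
bottle_center top 0.8 [404.3 508.4  71.5] [131. 279.]
bottle_center top 0.71 [405.9 368.6  80.9] [186. 281.]
bottle_center top 0.56 [344.9 432.1  73.2] [158. 305.]
bottle_foot side 0.92 [ 4.050e+02  3.695e+02 -1.000e-01] [324. 365.]
bottle_foot side 0.91 [402.2 509.8  -1.4] [310. 423.]
bottle_foot side 0.65 [499.7 356.6  -1.5] [289. 352.]
bottle_foot side 0.58 [346.3 426.6   0. ] [342. 394.]
bottle_foot top 0.82 [4.980e+02 3.517e+02 3.000e-01] [205. 252.]
bottle_foot top 0.8 [347.7 422.9  -2.5] [172. 306.]
bottle_foot top 0.74 [406.5 509.5  -1.5] [142. 282.]
bottle_foot top 0.66 [404.3 364.7   1. ] [196. 286.]
18.2167 [-0.1   0.58 -0.79  1.7   0.46  1.06  0.17]
```

View pics/side1.png

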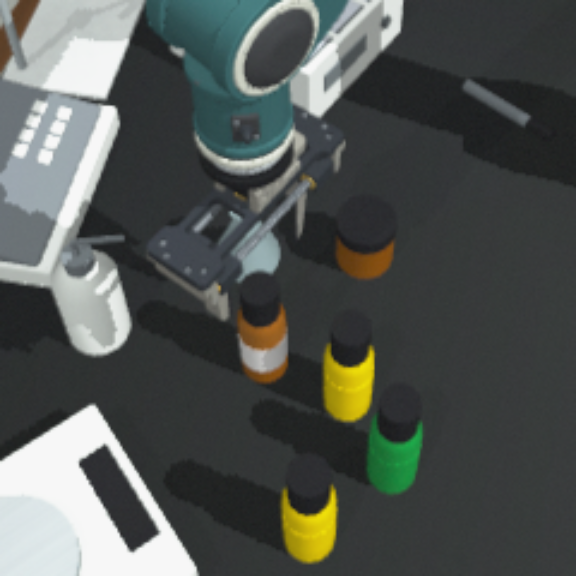

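View pics/top1.png

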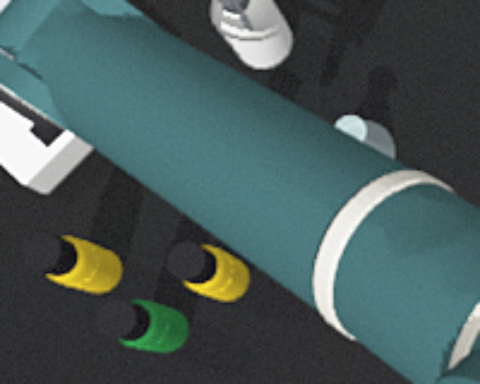

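The side view shows the fingers at crop (223,312) and (299,235), straddling the brown cap at (262,290). Only yellow and green bottles show near it, and the flask is clear. I'll descend, grip and lift a little.

Run:
```python
from plan import *
B=[498,352.5]
f0=robot.observe()["contact_force"]
robot.servo_line(B+[111],feed=80); print(robot.observe()["contact_force"]-f0, robot.observe()["tcp_pos"])
print(grip(0.0,35)); o=robot.observe(); print(o["grip_width"]*92)
robot.servo_line(B+[135],feed=50); robot.hold(0.2); o=robot.observe(); print(o["contact_force"]-f0,o["grip_width"]*92,o["t"])
cv2.imwrite("pics/side2.png",cv2.resize(viewer.read_camera("side")[200:440,180:420,::-1],None,fx=2.4,fy=2.4))
for n in("bottle_center","bottle_foot"): find(n,("side",))
```

```text
[ 1.08376599 -0.79433267 -0.24724473] [498.24729118 352.91037492 111.49347224]
False
37.46670354651382
[ 0.81577567 -0.569376   -4.08358012] 37.38143140564544 20.9167
bottle_center side 0.93 [497.3 351.8 101. ] [289. 330.]
bottle_center side 0.84 [402.2 512.7  77.4] [309. 411.]
bottle_center side 0.79 [344.5 426.5  78.1] [345. 380.]
bottle_center side 0.69 [405.9 369.7  77.4] [325. 351.]
bottle_foot side 0.9 [344.1 429.1   1.9] [343. 395.]
bottle_foot side 0.87 [ 4.065e+02  3.723e+02 -2.000e-01] [323. 366.]
bottle_foot side 0.77 [400.8 512.1  -1. ] [310. 424.]
bottle_foot side 0.71 [500.6 352.1  27.7] [289. 344.]
```

View pics/side2.png

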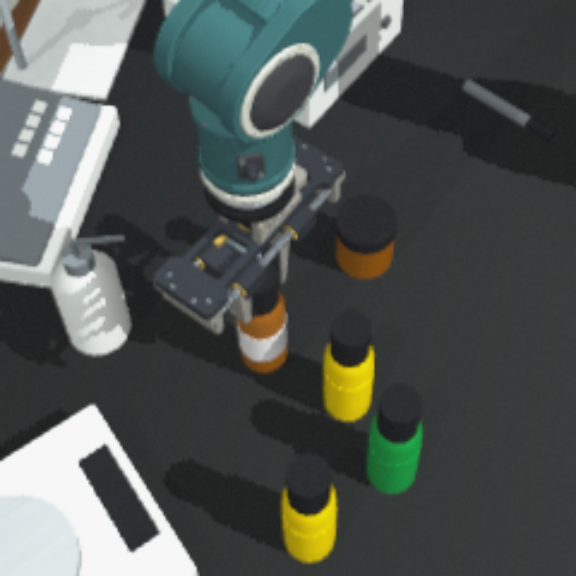

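The bottle is held upright: jaw width 37 mm against the 38 mm cap, foot at about 25 mm. While the block is in clear view I'll average a few more looks at the cells.

Run:
```python
from plan import *
P=[[] for _ in cells]; W=[bw(c) for c in cells]
def one(n,c,ref,acc):
    for d in viewer.pinpoint(n,c):
        X=w(c,d["at"])
        for i,q in enumerate(ref):
            if np.linalg.norm(X-q)<20: acc[i].append((c,X))
for _ in range(3):
    for c in("side","top"):
        viewer.read_camera(c); one("cell0",c,W,P)
for c in("side","top"):
    m=[np.mean([x for cc,x in p if cc==c],0).round(1).tolist() for p in P]
    d=np.array([np.array(a)-b for a,b in zip(m,W)]); print(c,d.round(1).tolist(),d.mean(0).round(1))
print(W[1],robot.observe()["t"])
# reach check
r0=tool([0,0,-1],Rb[:,1]); ax=np.array([.5,0,-.866]); r2=tool(Rb@ax,Rb[:,1]); c=np.array(cells[1])+3*np.array([.866,0,.5])
for s in(230,161,110,60,30,26): print(s,kin.ik(bw(c-ax*s),r2))
```

```text
side [[-1.9, -0.6, -0.2], [2.0, -0.1, -2.2], [nan, nan, nan], [nan, nan, nan], [nan, nan, nan], [nan, nan, nan]] [nan nan nan]
top [[-2.6, 0.1, 1.4], [0.8, -0.1, 1.4], [-1.9, -1.7, -3.7], [2.1, 1.9, 1.6], [-0.7, 2.5, -0.7], [-1.5, 0.0, 0.7]] [-0.6  0.4  0.1]
[548.96658437 -77.35638308 100.        ] 21.6667
230 [ 0.35561376 -0.23860921 -0.44686685  2.28843109  0.22080346  0.60803075
  0.95041878]
161 [ 0.44082491 -0.06598435 -0.53781098  2.3135671   0.45678059  0.45152404
  0.73362734]
110 [ 0.46605782  0.07837333 -0.57234755  2.31689596  0.78033678  0.38208541
  0.43486865]
60 [ 0.41418886  0.21354986 -0.51834214  2.31010381  1.1323632   0.35036209
  0.11037209]
30 [ 0.36022184  0.28701552 -0.45396437  2.30098195  1.32698299  0.33532779
 -0.06990678]
26 [ 0.35204515  0.29638014 -0.44390135  2.29947913  1.35197473  0.3331468
 -0.09325235]
  return _methods._mean(a, axis=axis, dtype=dtype,
  ret = ret.dtype.type(ret / rcount)
```

The fit is confirmed: the mean offset is under 1 mm. Carrying the bottle to the approach pose.

```bash
cat >> plan.py <<'E'
ax=np.array([.5,0,-.866]); r2=tool(Rb@ax,Rb[:,1]); CM=np.array(cells[1])+3*np.array([.866,0,.5])
def P(s): return bw(CM-ax*s)   # s: TCP distance from mouth centre out along slant; foot at s-111
axw=Rb@ax
E
python3 - <<'E'
from plan import *
robot.servo_line([498,352.5,270],feed=150)
robot.movep(P(200),r2); robot.servo_line(P(150),feed=100,rotation=r2); robot.hold(.2)
o=robot.observe(); print(o["t"],o["tcp_pos"]-P(150),o["grip_width"]*92)
for c in("side","top"):
    cv2.imwrite(f"pics/{c}3.png",cv2.resize(viewer.read_camera(c)[:,:,::-1][100:300,200:460],None,fx=2.5,fy=2.5))
print("want centre",P(150-36),"foot",P(39))
for n in("bottle_center","bottle_foot"): find(n)
E
```

```text
25.0333 [0.26092486 0.20487562 0.62844435] 37.41692398381629
want centre [498.12196839 -58.00689652 200.224     ] foot [533.16981772 -71.34474708 135.274     ]
bottle_center side 0.91 [405.5 369.3  78.2] [325. 351.]
bottle_center side 0.8 [499.4 -57.  201.9] [332. 185.]
bottle_center side 0.73 [403.2 514.5  76.7] [309. 412.]
bottle_center side 0.65 [345.6 426.1  77.1] [344. 380.]
bottle_center side 0.62 [532.2 -67.4 134.7] [321. 197.]
bottle_center side 0.59 [574.7 -13.  100.6] [302. 216.]
bottle_center top 0.85 [402.9 511.4  68.1] [130. 280.]
bottle_center top 0.8 [492.9 -59.1 201.1] [366. 248.]
bottle_center top 0.57 [404.2 371.5  82.1] [185. 282.]
bottle_foot side 0.97 [402.3 510.6  -1.9] [310. 423.]
bottle_foot side 0.82 [535.7 -68.7 135. ] [320. 197.]
bottle_foot side 0.81 [343.5 429.9   1.8] [343. 395.]
bottle_foot side 0.79 [403.3 369.9   2.7] [325. 365.]
bottle_foot top 0.76 [404.  368.3  -1. ] [195. 286.]
bottle_foot top 0.68 [534.8 -69.6 136.6] [368. 236.]
bottle_foot top 0.64 [405.5 510.9   1.2] [141. 282.]
bottle_foot top 0.58 [345.8 426.1   1.8] [170. 307.]
```

View pics/side3.png

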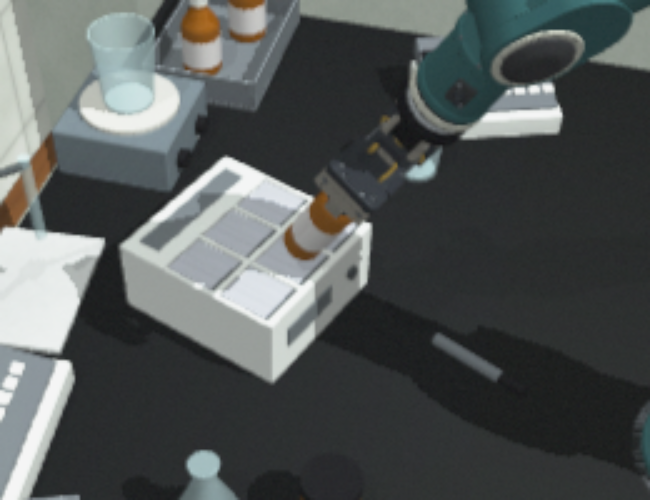

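View pics/top3.png

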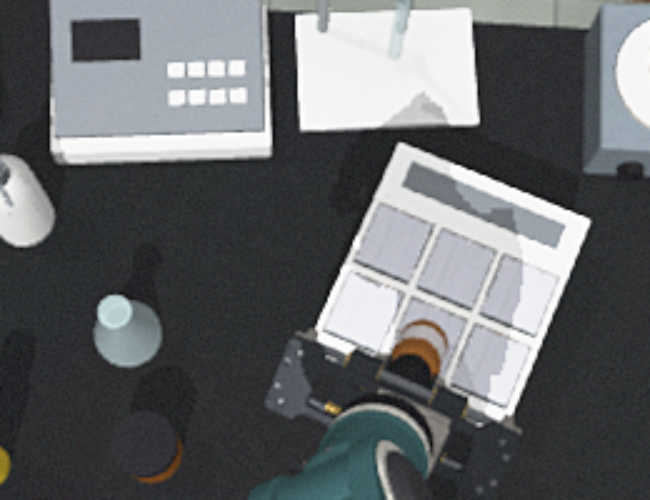

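Both views show the bottle leaning with the slant, its foot over cell 1: side crop (303,247), top crop (425,330). The networks put the foot within 3 mm of the plan. Now lowering it with the force watched.

Run:
```python
from plan import *
f0=robot.observe()["contact_force"]
s=150
while s>22:
    s-= 8 if s>34 else 2
    robot.servo_line(P(s),feed=40 if s>34 else 20,rotation=r2)
    o=robot.observe(); f=o["contact_force"]-f0
    fb=Rb.T@f; a=-fb@ax
    print(s,"axial %.1f"%a,"blk",fb.round(1),"w %.1f"%(o["grip_width"]*92),"lag",(o["tcp_pos"]-P(s)).round(1),flush=True)
    if a>9 or np.linalg.norm(f)>14: break
print(o["t"])
cv2.imwrite("pics/side4.png",cv2.resize(viewer.read_camera("side")[100:300,200:460,::-1],None,fx=2.5,fy=2.5))
for n in("bottle_center","bottle_foot"): find(n,("side",))
```

```text
142 axial -1.2 blk [-0.2  0.1 -1.6] w 37.4 lag [-0.1  0.1 -0.2]
134 axial -0.9 blk [ 0.5 -0.3 -0.7] w 37.5 lag [-0.1  0.1 -0. ]
126 axial -1.2 blk [-0.1 -0.5 -1.4] w 37.8 lag [-0.1  0.1  0. ]
118 axial -0.4 blk [ 0.5  0.4 -0.2] w 37.8 lag [0.2 0.1 0.3]
110 axial -0.7 blk [ 0.8 -0.6 -0.4] w 37.2 lag [0.  0.1 0.1]
102 axial -1.0 blk [ 0.9  0.5 -0.7] w 37.6 lag [-0.1  0.1  0. ]
94 axial -1.7 blk [ 1.  -0.5 -1.4] w 38.0 lag [-0.1  0.1  0. ]
86 axial -0.8 blk [ 0.  -0.5 -0.9] w 37.9 lag [-0.1  0.1  0. ]
78 axial -0.8 blk [-0.2 -0.3 -1.1] w 37.5 lag [-0.1  0.1  0.1]
70 axial -1.7 blk [-0.   0.1 -1.9] w 37.3 lag [-0.1  0.1  0. ]
62 axial -1.5 blk [ 0.4 -1.  -1.5] w 37.4 lag [-0.   0.1  0. ]
54 axial -1.4 blk [ 0.4 -0.  -1.4] w 37.6 lag [-0.   0.   0.1]
46 axial -0.3 blk [-0.6 -0.3 -0.7] w 37.5 lag [0.  0.  0.1]
38 axial -2.0 blk [ 0.9 -0.  -1.7] w 37.7 lag [0.  0.  0.1]
30 axial -1.9 blk [ 0.  -0.2 -2.2] w 37.7 lag [ 0.1 -0.  -0.1]
28 axial -1.0 blk [-0.1 -0.6 -1.3] w 37.7 lag [ 0.1  0.1 -0.1]
26 axial 0.2 blk [-0.4 -0.8 -0.1] w 37.5 lag [ 0.   0.1 -0. ]
24 axial 4.9 blk [-3.7 -0.8  3.5] w 37.4 lag [0.  0.  0.1]
22 axial 8.8 blk [-6.2 -1.7  6.6] w 37.2 lag [-0.   0.1  0.3]
31.7833
bottle_center side 0.74 [554.1 -78.5  96.9] [315. 203.]
bottle_center side 0.65 [404.3 371.2  74.4] [325. 352.]
bottle_center side 0.61 [344.5 427.   78.1] [345. 380.]
bottle_center side 0.42 [557.8 -80.5  91.7] [314. 203.]
bottle_foot side 0.88 [344.5 427.8   0.8] [343. 394.]
bottle_foot side 0.76 [404.4 370.9  -0.5] [324. 366.]
bottle_foot side 0.68 [405.2 510.6  -1.3] [308. 423.]
```

View pics/side4.png

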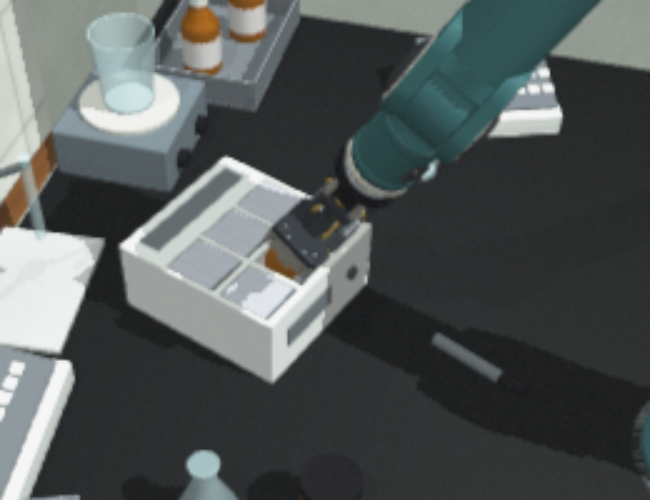

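The floor was met exactly where expected (s = 26 mm) and the floor spring then took up the load. I'll relax it to a light load, release and back out along the slant.

Run:
```python
from plan import *
robot.servo_line(P(25),feed=20,rotation=r2); robot.hold(.2)
grip(0.75,10); robot.hold(.3); print(robot.observe()["grip_width"],robot.observe()["contact_force"])
robot.servo_line(P(90),feed=60,rotation=r2); robot.servo_line(P(180),feed=120,rotation=r2)
p=robot.observe()["tcp_pos"]; robot.servo_line([p[0]-30,p[1]-130,p[2]+60],feed=150) 
robot.hold(.2)
print(robot.observe()["t"],robot.observe()["tcp_pos"])
for c in("side","top"):
    cv2.imwrite(f"pics/{c}5.png",cv2.resize(viewer.read_camera(c)[:,:,::-1],None,fx=1.25,fy=1.25))
print("want c",bw(CM+ax*10-[2,0,0]),"foot",bw(CM+ax*85))
for n in("bottle_center","bottle_foot","flask_center","jar_center","beaker"): find(n)
```

```text
0.7506455841026614 [0.33251211 0.36881666 0.02116663]
36.8167 [ 437.16433387 -175.80684407  316.5086153 ]
want c [554.19852732 -79.34745741  92.84      ] foot [591.11559528 -93.39666     27.89      ]
bottle_center side 0.94 [404.1 367.9  73.1] [325. 351.]
bottle_center side 0.86 [551.5 -78.3  92.5] [315. 204.]
bottle_center side 0.85 [405.1 512.6  76.3] [308. 411.]
bottle_center side 0.77 [346.7 427.4  77. ] [344. 381.]
bottle_center side 0.41 [ 624.1 -104.9   98.6] [295. 192.]
bottle_center top 0.87 [548.4 -81.   91.3] [371. 235.]
bottle_center top 0.85 [406.2 370.   79.1] [186. 281.]
bottle_center top 0.83 [403.3 509.5  74.6] [130. 279.]
bottle_center top 0.67 [345.8 428.1  77. ] [159. 304.]
bottle_foot side 0.87 [402.6 370.8  -1.6] [325. 366.]
bottle_foot side 0.84 [402.4 510.3   2.7] [310. 422.]
bottle_foot side 0.7 [3.444e+02 4.268e+02 2.000e-01] [343. 394.]
bottle_foot top 0.95 [404.2 508.5   1.5] [142. 283.]
bottle_foot top 0.93 [589.3 -92.2  30.7] [373. 226.]
bottle_foot top 0.93 [404.  365.8  -2.6] [196. 286.]
bottle_foot top 0.88 [ 3.476e+02  4.244e+02 -4.000e-01] [171. 306.]
flask_center side 0.94 [557.5 236.7  49.9] [281. 296.]
flask_center top 0.58 [555.6 235.3  45.2] [248. 229.]
jar_center side 0.85 [430.4 195.1  35.5] [332. 297.]
jar_center side 0.39 [ 600.5 -164.7   98. ] [308. 181.]
jar_center top 0.96 [424.1 196.5  34.2] [259. 281.]
beaker side 0.86 [ 445.  -405.    -0.7] [368. 167.]
beaker top 0.86 [ 446.5 -403.4    4.3] [488. 288.]
```

View pics/side5.png

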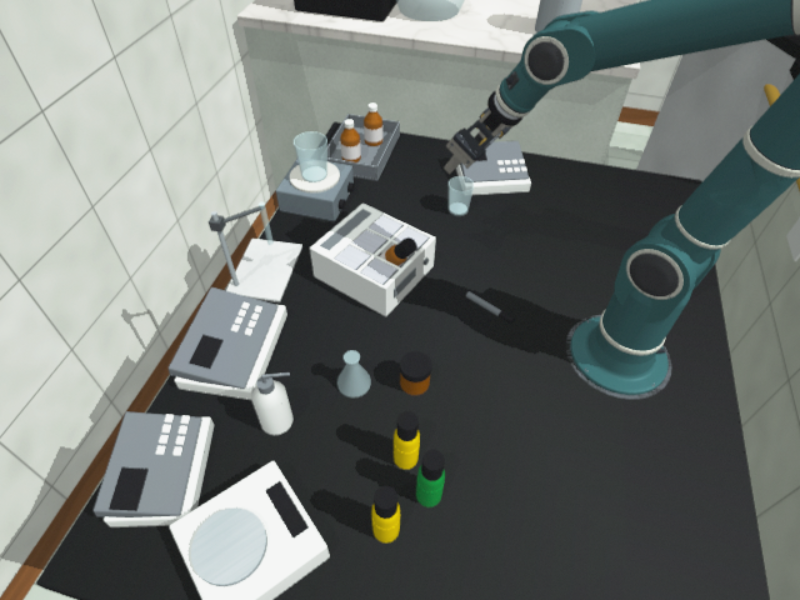

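View pics/top5.png

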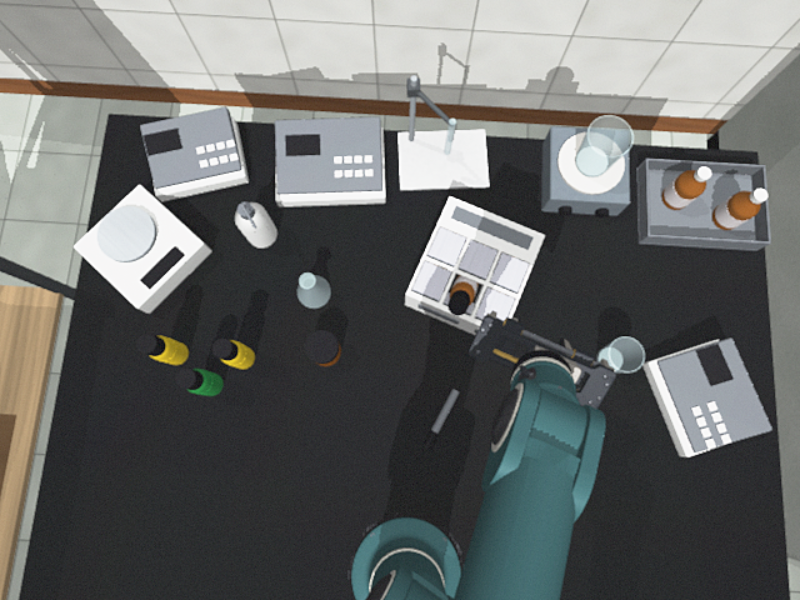

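Side (402,248) and top (460,295) show the bottle leaning in cell 1 with its cap out. The gripper is clear and the bystanders haven't moved. Handing in.

Run:
```python
from plan import *
robot.job_done(); print(robot.observe()["t"])
```

```text
the job is handed in; nothing more can be done
the job is handed in; nothing more can be done
```

The bottle is stored in cell 1 (front row, middle) and the job was handed in at about 37 s of the 64 s limit. No verdict was reported.

- **Finding the free cell:** Cells 3 and 0 stopped about 8 mm down, and I pressed no harder than about 19 N. Cell 1's shutter went down 16 mm with no rise in force. I did not push it further by finger, and cells 2, 4 and 5 were not probed.
- **Placing the bottle:** I gripped it by the cap and lowered it along the slant. The floor was met exactly where expected, the axial force peaked at about 9 N, and I eased that to a light load before letting go.
- **Last checks:** The networks put the bottle's centre within 6 mm of where it should be. Its foot is about 31 mm above the bench; about 26–28 mm was expected and the limit is 38 mm. Only the top camera saw the foot, because the side camera's view of it was hidden. The flask, wide jar and beaker are within about 5 mm of their first measured positions, and the gripper is clear of everything.

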